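# Feel for the hidden release hole and spring the reed case open

## Robot

A 6-joint arm with a two-finger parallel gripper is mounted at the origin on the work surface. World frame = base frame: x ahead of the robot, y to its left, z up, the work surface at z = 0. Lengths are in mm, angles in rad, forces in N, time in s.
With the tool pointing down it reaches from about 300 to 750 mm from the base axis. Payload 8.5 kg.
Tool frame: the origin (TCP) lies at the very end of the fingers, on their centre line; the grasp point (between the pads) lies 19 mm behind it; x points along the fingers, y is the direction in which the jaws open and shut, and the axes are right-handed (so a half turn about x gives the same grasp; the last joint's range is limited). The gripper opens to 85 mm and grips with 20 to 120 N. Pads are 22 mm wide; open, the fingers measure 114 mm over their backs; the gripper's body (76 mm by 85 mm) begins 54 mm behind the grasp point. The pads swing forward as they close: fully open they stand 13 mm farther back than shut.
Start: joints at [0.925, 0.381, 1.297, -0, 1.464, -0.215], TCP at [229.668, 499.733, 231.322] pointing down, gripper open.
Joint ranges: [-3.11, 3.11], [-0.89, 2.33], [0.22, 2.48], [-1.42, 4.56], [0.17, 2.85], [-2.88, 2.88]. Speed limits (rad/s): [2.39, 2.39, 3.14, 3.14, 3.14, 3.14].

## Interface

Orientations are given as a unit quaternion [x, y, z, w].
In Python, from station import env gives the robot as it stands.
- The arm moves only by the shell command python3 -m creep 'ROWS' [FORCE]. ROWS is text: rows parted by semicolons, each of 7 numbers parted by spaces: the opening, from 0 (shut) to 1 (fully open), then the shift along the tool's x, y, z in m, then the turn, a rotation vector about the tool's x, y, z in rad. A call has 1 to 8 rows; each row shifts and turns the pose as measured when the row begins, along the tool's axes as they then stand; what a row does not reach is not made up. A row lasts 1/8 s, in which the tool goes at most 62.5 mm and 10.7 degrees, less where a joint would pass 70% of its speed; a pose out of reach is approached as far as the arm can. A call is refused whole if a number of a shift passes 0.0625 or a number of a turn 0.188, either way. A call with a gripper value outside its range is refused whole. The fingers move at their own pace and stop on an object; FORCE is the grip in N (left out, the last holds). Time passes only in rows, so rows that do not move let the fingers close. It gives the time, the measured TCP pose, the force and the opening at its end, in the units of the state.
- env.state(): the state, without advancing time (a new reading comes with each control period).
- env.get_image(name): name is "side" or "top" or "wrist"; returns a dict with "image" (384x512x3 uint8, red, green, blue), "camera_matrix" (3x3 intrinsics, pixels), "k1" (the pictures are not rectified: a ray, as slopes to the right and down, at radius r is drawn at 1 + k1 r^2 times it, then the intrinsics apply), "origin" and "rotation" of the camera in the world. Camera axes: x right, y up, looking along -z (the intrinsics and any distortion apply to the point x, -y, -z); pixel columns grow to the right and rows downward; lengths in mm; the calibration is good to about 2 mm. A picture is of the moment at which its call begins. There is no depth.
- env.job_done(): hands the job in, once; it reports no verdict.
The state is a dict: "time": time; "joint_pos": joint angles; "qd": joint speeds; "tau": joint torques, N m; "ee_pos": TCP position; "tool_rot": TCP orientation; "ft_force": force on the tool from outside, world axes, zero at the start; "ft_torque": the same for the moment, N m; "grip_width": opening from 0.0 (shut) to 1.0 (fully open).
Only numpy, scipy, OpenCV 4.12 (cv2) and the standard library are available. Lean on these libraries where they do the work, as an engineer would, in place of code of your own. Each camera call takes 0.05 s, during which the arm holds its last target.

## Task

Open the reed case with the red-handled steel probe: slide its tip along the floor of the slot in the brass deck, without forcing it, until it drops into the hidden hole, then press down so that the sprung catch lets the lid spring open. Then stand the probe back in its wooden stand and let go; do not knock the other things on the bench about.

Things in the scene. Friction and masses are not known exactly. Their poses are not given: they have to be found in the camera images.
- case: Reed-conditioning case, fixed to the bench: dark wood box 200 (its x) x 240 (its y) x 85 mm high. Origin: centre of the underside. Its -x side (towards the robot) is topped by a brass deck 62 mm deep, upper face 85 mm above the bench; behind it lies the hinged wooden lid (136 x 240 x 6 mm, upper face 91 mm above the bench).
- slot (a point): Centre of the slot at the deck's upper face, 70 mm from the case's origin along its -x; axes as the case's. Slot: 90 mm long (y), 12 mm wide (x), 10 mm deep to a flat black sprung floor that yields up to 3 mm under 1 to 6 N, then is rigid. The floor has one hole, 14 mm long and as wide as the slot, its centre anywhere within 30 mm of the slot's centre; no reading gives it.
- catch (a joint): Hidden sprung catch, a rocker: a black bar under the whole slot, 7 mm below the unpressed floor, reached only through the hole. 0 at rest; grows 0.1 rad per 4 mm the bar is pressed, to 0.20 rad (8 mm) at its stop. It frees the lid at about 0.09 to 0.13 rad. Takes about 2 N at first, rising to 6 N before it lets go, 5 N at the stop; it springs back when released.
- lid (a joint): The lid's angle: 0 shut, 1.2 rad fully open at its stop. Its hinge is on the case's far (+x) edge. Once freed it is opened by its own spring in about 1 to 2 s and stays open.
- lid_edge (a point): Middle of the lid's front edge, half-way through its thickness; shut, it is 34 mm behind the slot's middle line.
- probe: The loose probe: steel shank 7 mm in diameter with a round end, below a brass collar (28 mm in diameter, 5 mm thick, its underside 62 mm above the tip) and a red handle 18 x 18 mm square and 68 mm long (67 to 135 mm above the tip), flats along its x and y. About 80 g. Origin at the tip, z up the shank towards the handle. It starts upright in the stand.
- probe_grip (a point): Centre of the probe's red handle, 101 mm above its tip, on its axis; the place to grasp it.
- probe_tip (a point): The very tip of the probe's round end.
- stand_mouth (a point): Centre of the hole in the top of the fixed wooden stand (a block 56 x 56 x 75 mm high), at its top face, 75 mm above the bench; z up, x and y along the block's sides. The hole is 14 mm square and goes right down to the bench. The probe's shank hangs in it with the collar resting on the top face, so the handle's centre is then 39 mm above this point.
- reed_box: Bystander: tin reed box with a dented lid, 113 x 77 x 38 mm, loose; origin at the centre of its underside. It may stand on either side of the case.
- ferrule: Bystander: loose nickel-silver ferrule, a ring 28 mm in outer diameter, 24 mm high; origin at the centre of its underside.
- reed_cap: Bystander: loose black ebony reed cap, 32 mm wide at the foot, 70 mm high, upright; origin at the centre of its underside.
- pliers: Bystander: loose steel round-nose pliers with black handles, lying flat, about 125 x 54 x 10 mm; origin near the pivot, on the bench.
Not all that is in view belongs to the job. There is more than one size of the probe; the one meant has the size given above.

How it is judged:
By the outcome, as a careful person would: the job done as asked, in the order asked, and still so for the second after the job is handed in, with the robot touching nothing.
It also fails if it takes over 58 s, if anything falls off the work surface, if the arm or the gripper's body presses on something with over 40 N, if the wrist force passes 120 N, or if a joint passes its speed limit or range.

## Working session

There is one attempt and no reset: what is moved stays moved. The work goes in short steps, Python scripts to look and compute and a shell command to move; the robot and the scene stay as the last step left them, time stands still between calls to the robot, and variables do not carry over. Pictures are saved under pics/ and viewed, and the job is handed in when it is done.

```bash
ls; mkdir -p pics; python3 - <<'E'
from station import env
import cv2
s=env.state(); print(s)
for n in ("side","top","wrist"):
    d=env.get_image(n); cv2.imwrite(f"pics/{n}0.png",d["image"][:,:,::-1]); print(n,d["camera_matrix"],d["k1"],d["origin"],d["rotation"])
E
```

```text
pics
{'time': 0.0, 'joint_pos': array([ 9.24652019e-01,  3.81237980e-01,  1.29828303e+00,  3.23947202e-07,
        1.46361064e+00, -2.15284616e-01]), 'qd': array([-0.00053174, -0.00095195,  0.00184096, -0.00118327,  0.00230676,
       -0.00208895]), 'tau': array([ 9.02535830e-04, -4.48460662e+01, -2.31276834e+01, -1.11663062e-04,
        4.73117878e-03,  4.05986604e-07]), 'ee_pos': array([229.51766577, 499.49070594, 230.68173245]), 'tool_rot': array([ 0.15066194,  0.6909888 , -0.15165069,  0.69053423]), 'ft_force': array([-0.33537959, -0.4142044 , -0.03073143]), 'ft_torque': array([-0.00928732,  0.02126404, -0.00877102]), 'grip_width': 0.9996704036027964}
side [[425.70260501   0.         247.9769267 ]
 [  0.         425.70260501 191.37426827]
 [  0.           0.           1.        ]] -0.04933527494372044 [ 273.00481914 -817.21147071  651.90795974] [ 0.47973805 -0.07961261 -0.1417798   0.86221327]
top [[437.7936359    0.         261.12514856]
 [  0.         437.7936359  202.83211796]
 [  0.           0.           1.        ]] -0.07539763281451219 [ 354.84255896   42.56912253 1179.29300585] [-0.06382799  0.06543588  0.71046226 -0.69777325]
wrist [[294.39601345   0.         249.1254317 ]
 [  0.         294.39601345 195.73679272]
 [  0.           0.           1.        ]] -0.041766182531599645 [166.06491583 528.92617278 373.29670245] [-0.11711996 -0.07456199  0.53442104  0.83373712]
```

View pics/side0.png

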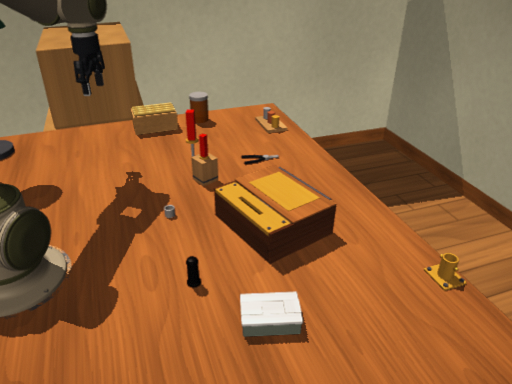

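View pics/top0.png

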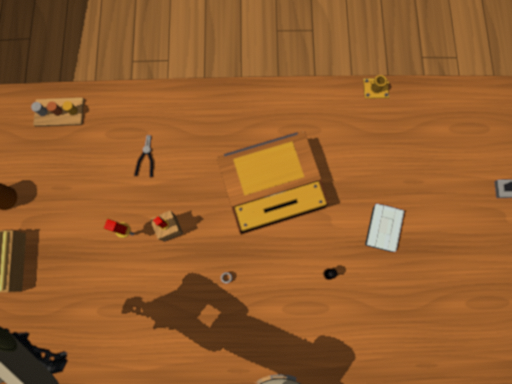

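View pics/wrist0.png

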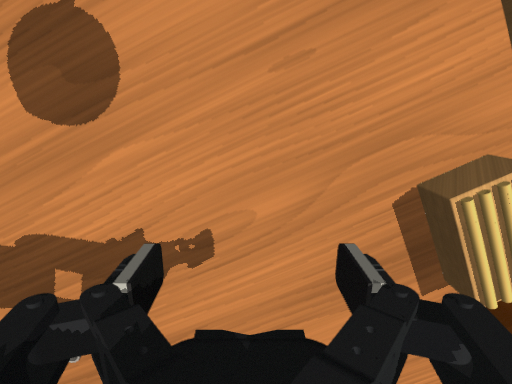

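The side view shows two red handles, at (203,145) in the wooden block and at (191,125) behind it. The case is at (275,215). In the top view the block is at (165,226), the second handle at (117,227) and the slot at (281,205). I'll zoom in and measure.

```bash
cat > h.py <<'E'
import numpy as np, cv2
from scipy.spatial.transform import Rotation as R
from station import env
def ray(d,uv):
    K=np.array(d["camera_matrix"]); uv=np.atleast_2d(uv).astype(float)
    n=cv2.undistortPoints(uv.reshape(-1,1,2),K,np.array([d["k1"],0,0,0.]))[:,0]
    v=np.c_[n[:,0],-n[:,1],-np.ones(len(n))]
    return np.array(d["origin"]),R.from_quat(d["rotation"]).apply(v)
def onz(d,uv,z):
    o,v=ray(d,uv); return o+v*((z-o[2])/v[:,2])[:,None]
def proj(d,P):
    p=R.from_quat(d["rotation"]).inv().apply(np.atleast_2d(P)-np.array(d["origin"]))
    q=np.c_[p[:,0],-p[:,1],-p[:,2]]
    return cv2.projectPoints(q,np.zeros(3),np.zeros(3),np.array(d["camera_matrix"]),np.array([d["k1"],0,0,0.]))[0][:,0]
def tri(d1,u1,d2,u2):
    o1,v1=ray(d1,u1);o2,v2=ray(d2,u2);v1=v1[0];v2=v2[0]
    t=np.linalg.lstsq(np.c_[v1,-v2],o2-o1,rcond=None)[0]
    a=o1+v1*t[0];b=o2+v2*t[1]; return (a+b)/2,np.linalg.norm(a-b)
def crop(d,x0,y0,x1,y1,s,name):
    cv2.imwrite(name,cv2.resize(d["image"][y0:y1,x0:x1,::-1],None,fx=s,fy=s,interpolation=cv2.INTER_CUBIC))
E
cat > m.py <<'E'
from h import *
t=env.get_image("top");s=env.get_image("side")
crop(t,90,120,340,250,3,"pics/tc.png");crop(s,160,90,340,250,4,"pics/sc.png")
for n,d in(("top",t),("side",s)):
    im=d["image"].astype(int); r,g,b=im[...,0],im[...,1],im[...,2]
    for nm,m in(("red",(r>120)&(g<45)&(b<45)),("yel",(r>150)&(g>110)&(b<90))):
        c,_=cv2.findContours(m.astype(np.uint8),cv2.RETR_EXTERNAL,cv2.CHAIN_APPROX_NONE)
        for k in c:
            if cv2.contourArea(k)>15: print(n,nm,cv2.contourArea(k),cv2.minAreaRect(k),cv2.boundingRect(k))
E
python3 m.py
```

```text
top red 66.5 ((110.25001525878906, 224.75), (9.17060375213623, 8.854375839233398), 18.43494987487793) (105, 220, 12, 11)
top red 27.5 ((158.25001525878906, 220.75003051757812), (5.656853675842285, 6.363961219787598), 45.0) (155, 217, 7, 8)
top yel 27.0 ((120.21764373779297, 235.77059936523438), (11.388850212097168, 4.013213634490967), 12.528807640075684) (115, 233, 12, 6)
top yel 110.0 ((3.5, 261.5), (61.0, 7.0), 90.0) (0, 231, 8, 62)
top yel 152.0 ((164.66217041015625, 227.0270233154297), (17.05698013305664, 22.42405128479004), 72.89727020263672) (152, 222, 26, 17)
top yel 48.0 ((347.0, 221.5), (3.0, 30.0), 90.0) (332, 220, 31, 4)
top yel 65.0 ((165.89654541015625, 215.24136352539062), (8.170595169067383, 10.770329475402832), 68.19859313964844) (160, 210, 13, 10)
top yel 2027.0 ((279.8184814453125, 204.9171905517578), (24.9019718170166, 88.00992584228516), 72.69947814941406) (235, 182, 91, 48)
top yel 2470.5 ((261.9908752441406, 169.80274963378906), (39.65401077270508, 78.63753509521484), 73.3007583618164) (227, 141, 78, 55)
top yel 358.0 ((57.0, 118.5), (46.0, 11.0), 0.0) (34, 113,
[... 6955 characters left out ...]
6.5048828125), (11.524101257324219, 35.82947540283203), 12.094758033752441) (42, 108, 14, 37)
side yel 299.5 ((225.5291748046875, 121.91970825195312), (27.47157859802246, 31.254175186157227), 83.41805267333984) (209, 107, 32, 29)
side yel 19.0 ((258.0, 107.0), (16.0, 6.0), 0.0) (250, 104, 17, 7)
side yel 276.0 ((152.19012451171875, 108.22923278808594), (11.007715225219727, 42.701072692871094), 80.07376098632812) (131, 103, 44, 15)
side yel 593.0 ((52.664710998535156, 38.258819580078125), (21.16292381286621, 35.56880569458008), 84.0938491821289) (36, 28, 36, 23)
side yel 496.5 ((112.36461639404297, 34.063079833984375), (19.691858291625977, 32.4499626159668), 86.8201675415039) (96, 24, 34, 21)
```

View pics/tc.png

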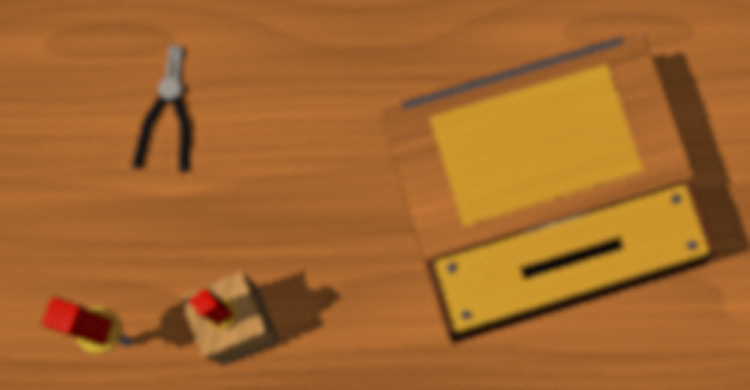

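View pics/sc.png

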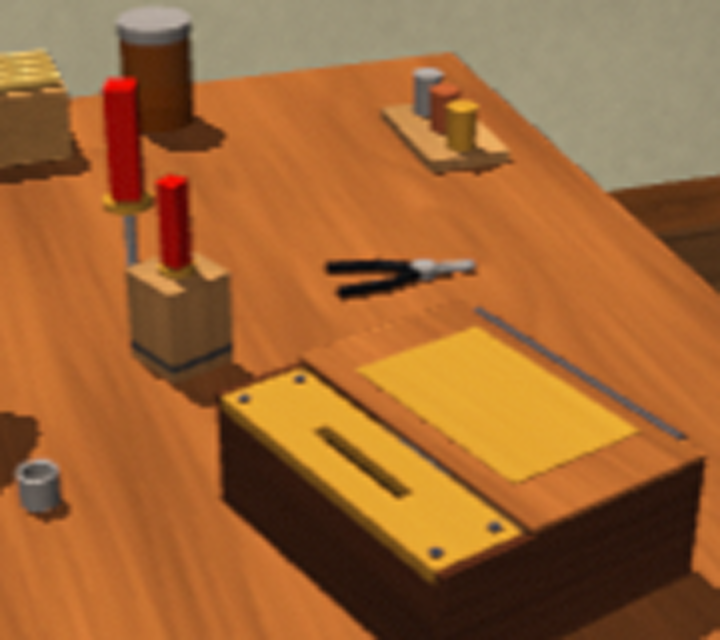

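```bash
cat > m2.py <<'E'
from h import *
t=env.get_image("top");s=env.get_image("side")
print("handle top", onz(t,[158.9,220.6],148), tri(t,[158.9,220.6],s,[203.2,135.2]))
# deck mask -> corners on z=85
def deck(d,box,seed,z):
    im=d["image"].astype(int); r,g,b=im[...,0],im[...,1],im[...,2]
    m=((r>140)&(g>110)&(b<90)&(r-b>90)).astype(np.uint8)
    n,l,st,c=cv2.connectedComponentsWithStats(m,connectivity=4)
    k=l[seed[1],seed[0]]; q=(l==k).astype(np.uint8)
    cs,h=cv2.findContours(q,cv2.RETR_CCOMP,cv2.CHAIN_APPROX_NONE)
    o=max(cs,key=cv2.contourArea)
    P=onz(d,o[:,0],z)[:,:2].astype(np.float32); rc=cv2.minAreaRect(P)
    print("deck",rc, P.mean(0))
    for i,cc in enumerate(cs):
        if h[0][i][3]>=0 and len(cc)>15:
            P=onz(d,cc[:,0],z)[:,:2].astype(np.float32); print(" slot",cv2.minAreaRect(P))
deck(t,None,(262,204),85); deck(s,None,(226,194),85)
E
python3 m2.py; grep -n . /dev/null; python3 - <<'E'
import sys; sys.path.insert(0,'.')
from h import *
t=env.get_image("top");s=env.get_image("side")
# stand top corners by eye from crops
A=np.array([[187,315],[243,272],[268,320],[210,358]])
B=np.array([[128,270],[168,250],[230,268],[190,288]])
crop(t,140,200,200,250,12,"pics/ts.png"); crop(s,180,125,230,185,10,"pics/ss.png")
E
```

```text
handle top [[506.98949626 283.28732876 148.        ]] (array([509.13045506, 283.21154942, 147.12623569]), np.float64(4.03821059315437))
deck ((550.7881469726562, -9.774078369140625), (62.70249938964844, 224.3273468017578), 16.38359260559082) [550.41284   -9.846857]
 slot ((549.556396484375, -10.184249877929688), (17.028724670410156, 93.52093505859375), 16.252103805541992)
deck ((552.8654174804688, -10.650932312011719), (63.7780876159668, 224.3306427001953), 16.457956314086914) [554.7596   -16.673338]
 slot ((551.23291015625, -10.875732421875), (16.545433044433594, 94.70046997070312), 16.320302963256836)
```

```bash
ls pics
```

```text
sc.png
side0.png
ss.png
tc.png
top0.png
ts.png
wrist0.png
```

View pics/ts.png

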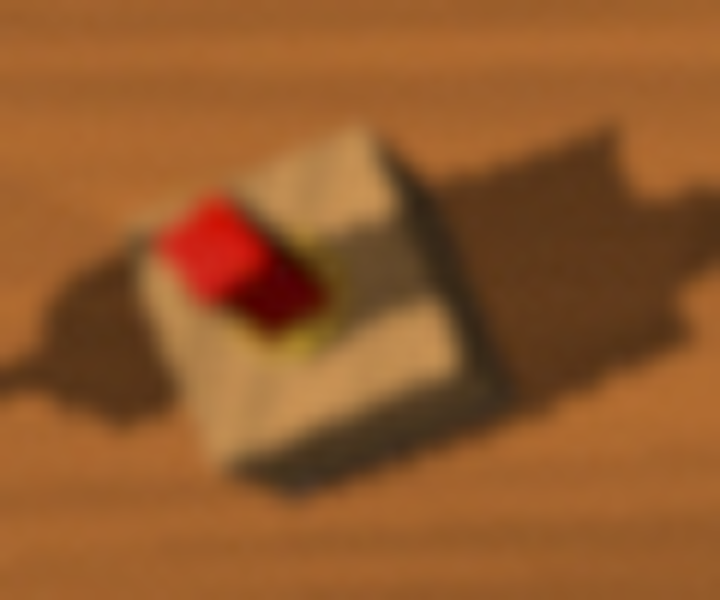

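View pics/ss.png

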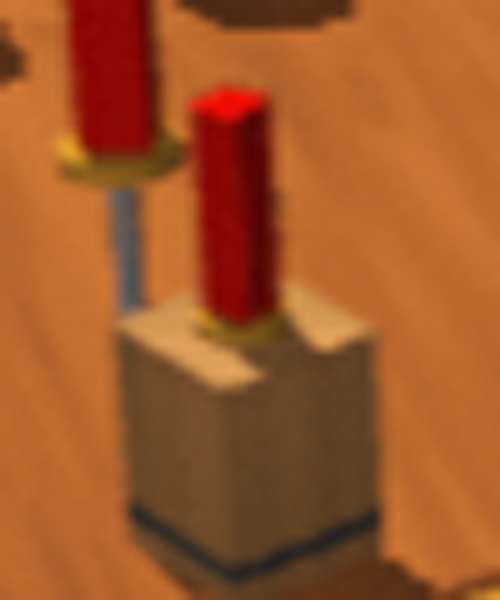

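In the top crop the handle sits about 45° to the image axes and the stand about 24°. The second probe is clearly larger. Next: tool axes, camera offset and accurate poses.

```bash
python3 - <<'E'
from h import *
t=env.get_image("top");s=env.get_image("side");w=env.get_image("wrist")
st=env.state(); T=R.from_quat(st["tool_rot"]); print(T.as_matrix().round(3)); print("t",st["time"])
print("cam in tool",T.inv().apply(np.array(w["origin"])-st["ee_pos"]), (T.inv()*R.from_quat(w["rotation"])).as_matrix().round(2))
A=np.array([[130,228],[362,125],[465,365],[228,470]])/12+[140-.46,200-.46]
B=np.array([[118,325],[200,285],[375,330],[225,390]])/10+[180-.45,125-.45]
P=onz(t,A,75);Q=onz(s,B,75)
for X in(P,Q): print(X.mean(0), [np.degrees(np.arctan2(*(X[(i+1)%4]-X[i])[[1,0]])).round(1) for i in range(4)],[np.linalg.norm(X[(i+1)%4]-X[i]).round(1) for i in range(4)])
H=np.array([[160,245],[212,193],[265,248],[212,300]])/12+[140-.46,200-.46]
X=onz(t,H,148);print(X.mean(0),[np.degrees(np.arctan2(*(X[(i+1)%4]-X[i])[[1,0]])).round(1) for i in range(4)])
print("side handle top",onz(s,np.array([[230,103]])/10+[180-.45,125-.45],148))
print("big", tri(t,[110,224.5],s,[190.2,110.5]))
# bystanders
for n,u in (("ferrule",[227,278]),("cap",[331,273]),("box",[385,228]),("pliers",[145,158])): print(n,onz(t,u,10)[0].round())
E
```

```text
[[ 0.     0.418  0.909]
 [-0.     0.909 -0.418]
 [-1.    -0.     0.   ]]
t 0.6
cam in tool [-1.42477647e+02  2.41371777e-02 -6.99860984e+01] [[-0.    0.28 -0.96]
 [ 1.    0.   -0.  ]
 [ 0.   -0.96 -0.28]]
[508.13966882 286.45462759  75.        ] [np.float64(-66.6), np.float64(-156.2), np.float64(113.3), np.float64(23.1)] [np.float64(53.9), np.float64(56.8), np.float64(54.5), np.float64(56.7)]
[505.42272675 284.70216926  75.        ] [np.float64(31.7), np.float64(-47.1), np.float64(-156.1), np.float64(112.3)] [np.float64(34.1), np.float64(62.0), np.float64(55.5), np.float64(54.0)]
[508.31623844 287.3477447  148.        ] [np.float64(-44.7), np.float64(-135.9), np.float64(134.7), np.float64(43.7)]
side handle top [[509.60614793 284.4053795  148.        ]]
big (array([496.33039292, 388.23251591, 185.13372906]), np.float64(4.16148397297939))
ferrule [371. 132.  10.]
cap [ 379. -144.   10.]
box [ 496. -296.   10.]
pliers [704. 359.  10.]
```

```bash
python3 -m creep '1 0 -0.013 0.057 0 0 0;1 0 -0.013 0.057 0 0 0;1 0 -0.013 0.057 0 0 0;1 0 -0.013 0.057 0 0 0;1 0 -0.013 0.057 0 0 0;1 0 -0.013 0.057 0 0 0;1 0 0 0 0.177 0 0;1 0 0 0 0.178 0 0' 40
```

```text
time: 1.6
ee_pos: [517.2, 279.3, 230.9]
tool_rot: [0.274, 0.652, -0.273, 0.652]
ft_force: [-0.8, 0.4, 0.3]
grip_width: 0.995
```

```bash
cat > look.py <<'E'
from h import *
import sys
w=env.get_image("wrist"); cv2.imwrite("pics/"+sys.argv[1]+".png",w["image"][:,:,::-1])
s=env.state(); print(s["time"],s["ee_pos"].round(1),R.from_quat(s["tool_rot"]).as_matrix().round(3).tolist(),s["ft_force"].round(2))
im=w["image"].astype(int); r,g,b=im[...,0],im[...,1],im[...,2]
m=((r>180)&(g<70)&(b<70)).astype(np.uint8)
c,_=cv2.findContours(m,cv2.RETR_EXTERNAL,cv2.CHAIN_APPROX_NONE)
for k in c:
    if cv2.contourArea(k)>100: print(cv2.contourArea(k),cv2.minAreaRect(k))
E
python3 look.py w1
```

```text
1.65 [517.3 279.3 230.8] [[0.001, 0.718, 0.696], [0.001, 0.696, -0.718], [-1.0, 0.001, -0.0]] [ 0.16  0.74 -0.43]
404.5 ((248.8513641357422, 185.89187622070312), (21.371868133544922, 20.878671646118164), 9.462321281433105)
1350.0 ((352.78765869140625, 71.23287963867188), (37.49054718017578, 40.46992492675781), 65.55604553222656)
```

View pics/w1.png

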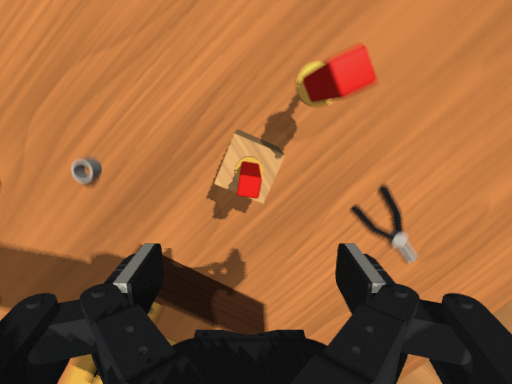

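The wrist picture shows the handle top at (249,186), nearly square with the jaws, and the stand around (250,165).

```bash
cat > hp.py <<'E'
from h import *
w=env.get_image("wrist"); s=env.state()
im=w["image"].astype(int); r,g,b=im[...,0],im[...,1],im[...,2]
m=((r>180)&(g<70)&(b<70)).astype(np.uint8)
c,_=cv2.findContours(m,cv2.RETR_EXTERNAL,cv2.CHAIN_APPROX_NONE)
for k in c:
    if cv2.contourArea(k)>100:
        P=onz(w,k[:,0],148)[:,:2].astype(np.float32); print(cv2.minAreaRect(P))
# stand top: tan
crop(w,200,120,300,220,6,"pics/w1c.png")
E
python3 hp.py
```

```text
((507.3871154785156, 288.9515380859375), (16.827754974365234, 17.233081817626953), 36.614990234375)
((497.71441650390625, 402.1277770996094), (27.59437370300293, 27.606157302856445), 70.7770004272461)
```

View pics/w1c.png

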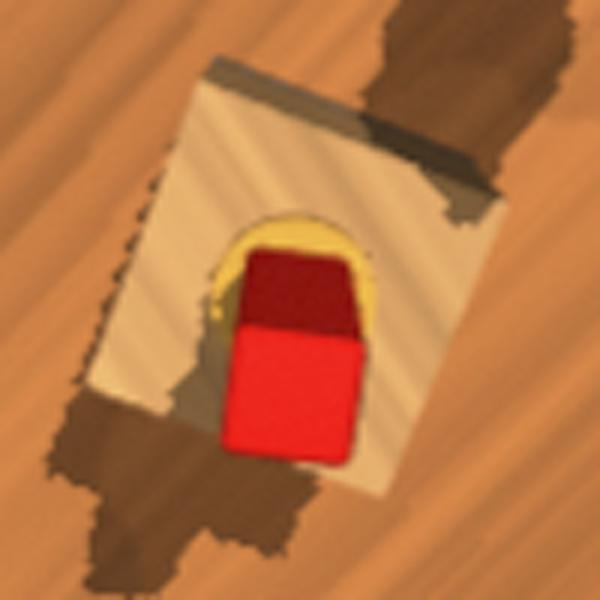

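```bash
python3 - <<'E'
from h import *
w=env.get_image("wrist"); s=env.state()
A=np.array([[205,80],[507,205],[385,497],[85,385]])/6+[200-.42,120-.42]
X=onz(w,A,75); print(X.round(1).tolist(),X.mean(0),[np.degrees(np.arctan2(*(X[(i+1)%4]-X[i])[[1,0]])).round(1) for i in range(4)])
C=np.array([[294,293]])/6+[200-.42,120-.42]; print("collar",onz(w,C,80))
T=R.from_quat(s["tool_rot"]); print(T.inv().apply(np.array([507.6,288.3,231])-s["ee_pos"]))
E
```

```text
[[471.3, 304.3, 75.0], [521.9, 325.3, 75.0], [544.2, 274.6, 75.0], [492.7, 252.1, 75.0]] [507.50744162 289.09883429  75.        ] [np.float64(22.6), np.float64(-66.3), np.float64(-156.4), np.float64(112.3)]
collar [[506.34551058 289.90599286  80.        ]]
[  0.01616595  -0.47430593 -12.34278068]
```

```bash
python3 -m creep '1 0 0 -0.0123 0.13 0 0;1 0.035 0 0 0 0 0;1 0.035 0 0 0 0 0;1 0 0 0 0 0 0' && python3 look.py w2 && python3 hp.py
```

```text
time: 2.25
ee_pos: [507.3, 290.2, 160.6]
tool_rot: [0.308, 0.636, -0.306, 0.638]
ft_force: [-0.8, -0.4, -0.8]
grip_width: 0.997
2.3 [508.1 290.5 162.3] [[0.006, 0.783, 0.622], [0.003, 0.622, -0.783], [-1.0, 0.007, 0.001]] [0.05 0.03 0.78]
766.5 ((248.0, 240.5), (27.0, 30.0), 90.0)
3798.5 ((386.396728515625, 65.3187026977539), (65.77214813232422, 64.42676544189453), 62.949398040771484)
((507.5244445800781, 289.01153564453125), (16.92441177368164, 17.007652282714844), 38.27617263793945)
((502.91644287109375, 404.36053466796875), (30.28586196899414, 30.465524673461914), 70.85194396972656)
```

View pics/w2.png

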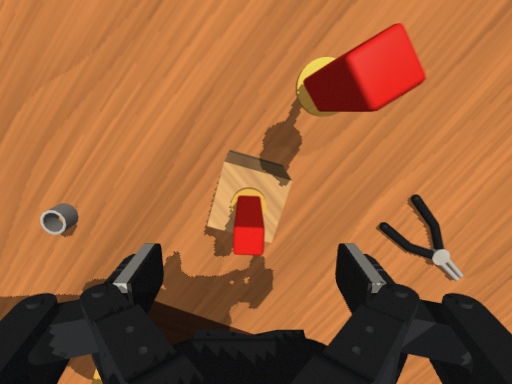

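The handle top is now at (248,240), centred between the jaws and square with them. I'll descend and close.

```bash
python3 -m creep '1 0.033 -0.0014 0.0008 0 0 0;1 0.033 0 0 0 0 0;1 0 0 0 0 0 0' && python3 -m creep '0 0 0 0 0 0 0;0 0 0 0 0 0 0;0 0 0 0 0 0 0;0 0 0 0 0 0 0' 40 && python3 look.py w3
```

```text
time: 2.72
ee_pos: [511.7, 290.6, 102.1]
tool_rot: [0.311, 0.632, -0.301, 0.642]
ft_force: [0.8, 0.2, 0.7]
grip_width: 1.004
time: 3.22
ee_pos: [512.5, 290.6, 107.4]
tool_rot: [0.312, 0.631, -0.3, 0.644]
ft_force: [-8.0, -6.8, -4.7]
grip_width: 0.211
3.275 [512.  290.3 107.1] [[0.022, 0.78, 0.626], [0.007, 0.626, -0.78], [-1.0, 0.021, 0.008]] [-6.18 -5.44  3.56]
1042.0 ((250.0, 289.0), (38.0, 42.0), 90.0)
6284.5 ((464.0, 47.5), (95.0, 94.0), 90.0)
```

View pics/w3.png

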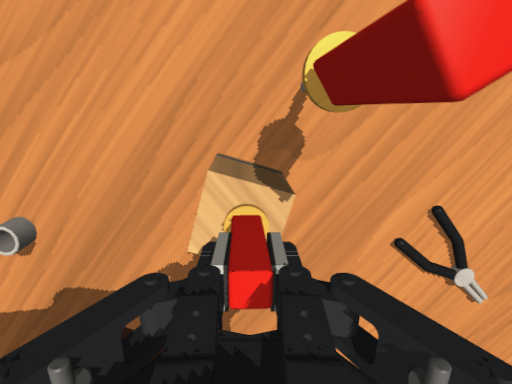

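Gripped, but the arm drifted while idle: it is about 4 mm off sideways, 12 mm high and slightly tilted. I'll reopen, correct the pose and regrip, with a helper that works out the shift.

```bash
cat > to.py <<'E'
# python3 to.py x y z azimuth_deg [n] : shift (m) and turn (rad) in tool axes to bring TCP there, tool straight down
from h import *
import sys
a=[float(v) for v in sys.argv[1:]]
s=env.state(); T=R.from_quat(s["tool_rot"]); az=np.radians(a[3])
y=np.array([np.cos(az),np.sin(az),0]);x=np.array([0,0,-1.]);z=np.cross(x,y)
G=R.from_matrix(np.c_[x,y,z])
print("t",s["time"],"pos",s["ee_pos"].round(1),"shift",(T.inv().apply(np.array(a[:3])-s["ee_pos"])/1000).round(4),"turn",(T.inv()*G).as_rotvec().round(3),"F",s["ft_force"].round(1),"w",round(s["grip_width"],3))
E
python3 -m creep '1 0 0 0 0 0 0;1 0 0 0 0 0 0;1 0 0 0 0 0 0' && python3 to.py 507.6 288.8 95 38
```

```text
time: 3.65
ee_pos: [512.4, 290.5, 107.6]
tool_rot: [0.312, 0.631, -0.3, 0.644]
ft_force: [0.1, 0.6, 1.4]
grip_width: 0.836
t 3.65 pos [512.4 290.5 107.6] shift [ 0.0124 -0.0051 -0.0018] turn [ 0.013  0.009 -0.023] F [0.1 0.6 1.4] w 0.836
```

```bash
python3 -m creep '1 0.0124 -0.0051 -0.0018 0.013 0.009 -0.023;1 0 0 0 0 0 0' && python3 to.py 507.6 288.8 95 38
```

```text
time: 3.9
ee_pos: [507.2, 288.8, 94.0]
tool_rot: [0.31, 0.636, -0.311, 0.635]
ft_force: [0.2, -1.1, 0.0]
grip_width: 1.001
t 3.9 pos [507.2 288.8  94. ] shift [-0.001   0.0003  0.0002] turn [-0.001 -0.001  0.002] F [ 0.2 -1.1  0. ] w 1.001
```

```bash
python3 -m creep '0 0 0 0 0 0 0;0 0 0 0 0 0 0;0 0 0 0 0 0 0;0 0 0 0 0 0 0' 40 && python3 to.py 507.6 288.8 95 38; python3 look.py w4
```

```text
time: 4.4
ee_pos: [507.6, 288.9, 94.2]
tool_rot: [0.31, 0.636, -0.31, 0.635]
ft_force: [0.2, 0.8, -0.9]
grip_width: 0.202
t 4.4 pos [507.6 288.9  94.2] shift [-0.0008 -0.0001  0.0001] turn [-0.001 -0.001  0.001] F [ 0.2  0.8 -0.9] w 0.202
4.45 [507.6 288.9  94.1] [[-0.002, 0.788, 0.615], [-0.0, 0.615, -0.788], [-1.0, -0.001, -0.001]] [0.81 0.43 0.32]
821.5 ((246.5, 306.0), (26.0, 43.0), 90.0)
997.0 ((497.0, 36.0), (72.0, 28.0), 90.0)
```

View pics/w4.png

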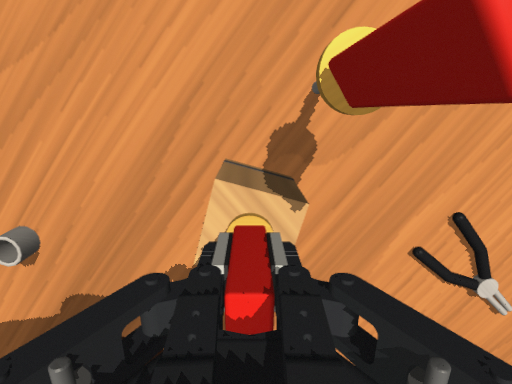

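The grip is centred with no side force. I'll lift straight up and check.

```bash
python3 -m creep '0 -0.04 0 0 0 0 0;0 -0.04 0 0 0 0 0;0 -0.04 0 0 0 0 0;0 0 0 0 0 0 0' && python3 to.py 550.5 -10.5 204 16.4; python3 - <<'E'
from h import *
s=env.get_image("side"); crop(s,150,60,280,220,4,"pics/s2.png")
t=env.get_image("top"); crop(t,100,170,240,270,5,"pics/t2.png")
E
```

```text
time: 4.95
ee_pos: [507.3, 288.7, 216.9]
tool_rot: [0.309, 0.637, -0.311, 0.634]
ft_force: [0.3, 0.0, -0.7]
grip_width: 0.203
t 4.95 pos [507.3 288.7 216.9] shift [ 0.013  -0.1499  0.2625] turn [ 0.376 -0.001  0.004] F [ 0.3  0.  -0.7] w 0.203
```

View pics/s2.png

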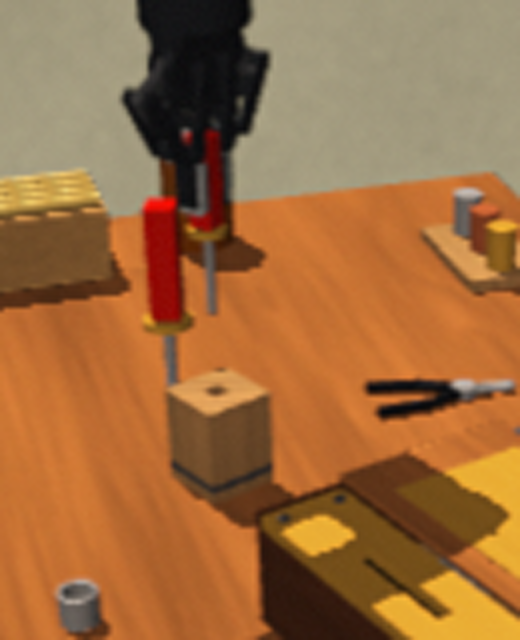

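The probe is held upright and clear of the stand. The tip is at side pixel (202.6,138) and the open hole at (204,157).

```bash
python3 - <<'E'
from h import *
s=env.get_image("side");e=env.state()["ee_pos"]
print(e,"proj tip expected",proj(s,[507.3,288.7,136]),"collar bottom", proj(s,[507.3,288.7,198]))
print("hole",onz(s,np.array([[217,390]])/4+[149.6,59.6],75), "tip at z136",onz(s,np.array([[211,312]])/4+[149.6,59.6],136))
E
```

```text
[505.82843225 288.14024148 212.73430534] proj tip expected [[201.64497667 138.19473702]] collar bottom [[200.43863362 118.01878416]]
hole [[510.2294976  287.41007793  75.        ]] tip at z136 [[510.18495797 292.04327017 136.        ]]
```

View pics/t2.png

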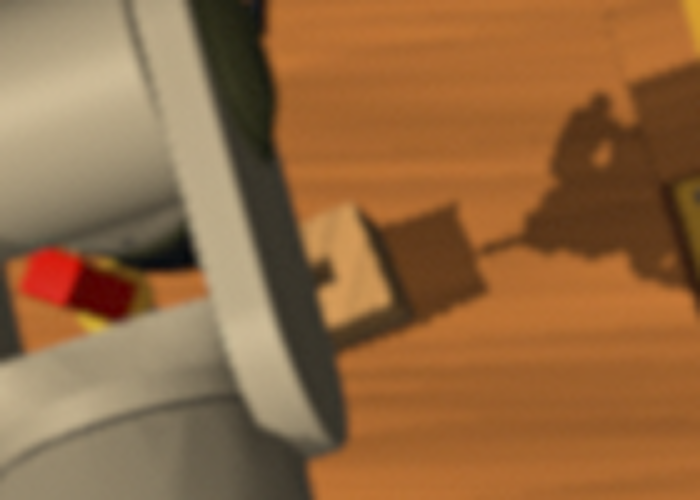

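```bash
python3 to.py 541 20 204 16.4
```

```text
t 5.1 pos [505.8 288.1 212.7] shift [ 0.0092 -0.1371  0.2331] turn [ 0.376 -0.002  0.012] F [-0.3  0.6 -1. ] w 0.201
```

```bash
python3 -m creep '0 0 -0.027 0.046 0 0 0;0 0 -0.027 0.046 0 0 0;0 0 -0.027 0.046 0 0 0;0 0 -0.027 0.046 0 0 0;0 0 -0.027 0.046 0 0 0;0 0 0 0 0.18 0 0;0 0 0 0 0.18 0 0;0 0 0 0 0 0 0' && python3 to.py 541 20 204 16.4; python3 look.py w5
```

```text
time: 6.1
ee_pos: [537.8, 15.2, 200.4]
tool_rot: [0.413, 0.577, -0.429, 0.559]
ft_force: [0.6, 0.4, -1.2]
grip_width: 0.205
t 6.1 pos [537.8  15.2 200.4] shift [-0.0037  0.0043 -0.0037] turn [ 0.009 -0.008  0.034] F [ 0.6  0.4 -1.2] w 0.205
6.15 [537.8  15.3 200.4] [[-0.035, 0.956, 0.293], [-0.002, 0.293, -0.956], [-0.999, -0.034, -0.008]] [-0.25 -0.73 -0.28]
1040.0 ((249.0, 307.0), (28.0, 46.0), 90.0)
```

View pics/w5.png

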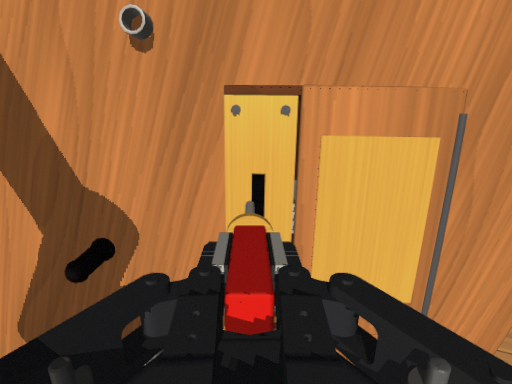

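The tip is at (249,203) and the slot's far end at (252-265,174), so both are in view. I'll correct the tilt first, then measure tip against slot.

```bash
python3 -m creep '0 -0.0037 0.0043 -0.0037 0.009 -0.008 0.034;0 0 0 0 0 0 0' && python3 to.py 541 20 204 16.4; python3 look.py w6;python3 - <<'E'
from h import *
w=env.get_image("wrist"); crop(w,200,80,310,260,4,"pics/w6c.png")
e=env.state()["ee_pos"]; print(e, "expected tip px",proj(w,[e[0],e[1],e[2]-81]))
E
```

```text
time: 6.4
ee_pos: [540.9, 21.0, 203.6]
tool_rot: [0.422, 0.567, -0.421, 0.568]
ft_force: [-0.6, 0.7, -1.6]
grip_width: 0.202
t 6.4 pos [540.9  21.  203.6] shift [-0.0004 -0.0002  0.001 ] turn [ 0.007 -0.    -0.002] F [-0.6  0.7 -1.6] w 0.202
6.45 [540.9  20.8 203.4] [[0.001, 0.957, 0.289], [0.001, 0.289, -0.957], [-1.0, 0.001, -0.001]] [-0.28  0.59 -1.43]
1014.5 ((248.79759216308594, 306.6920471191406), (46.19453048706055, 26.490827560424805), 1.50743567943573)
[540.93281047  20.69195645 203.3724869 ] expected tip px [[249.04776602 203.24779522]]
```

View pics/w6c.png

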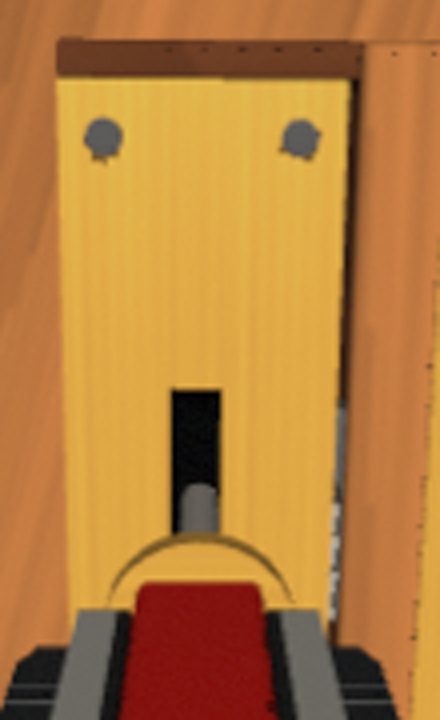

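```bash
python3 - <<'E'
from h import *
w=env.get_image("wrist"); e=env.state()["ee_pos"]
P=lambda L:onz(w,np.array(L,float)/4+[200-.38,80-.38],85)[:,:2]
S=P([[172,390],[221,390],[172,530],[221,530]]); print("slot",S.round(1).tolist())
D=P([[58,80],[350,80]]);D2=P([[72,560],[328,560]])
print("deck corners",D.round(1).tolist(),"edgeL dir",np.degrees(np.arctan2(*(D-D2)[0][::-1])),"edgeR",np.degrees(np.arctan2(*(D-D2)[1][::-1])))
c=S[:2].mean(0); a=np.radians(16.35); u=np.array([-np.sin(a),np.cos(a)]);v=np.array([np.cos(a),np.sin(a)])
ctr=c-45*u; print("slot centre",ctr,"far edge mid->slot", D.mean(0)-120*u)
o,r=ray(w,[[200-.38+198/4,80-.38+490/4]]); tip=o+r[0]*((e[2]-79-o[2])/r[0][2]); print("tip",tip,"ee",e)
print("along",(e[:2]-ctr)@u,"lateral(+x case)",(e[:2]-ctr)@v)
E
```

```text
slot [[531.6, 31.4], [542.2, 34.6], [541.1, -0.7], [552.0, 2.6]]
deck corners [[489.5, 88.8], [548.7, 106.7]] edgeL dir 106.68127135071593 edgeR 105.94025081809757
slot centre [549.58563345 -10.19957497] far edge mid->slot [552.91004759 -17.40284544]
tip [540.54898851  22.04865005 124.36396548] ee [540.97687547  20.56359137 203.36396548]
along 31.94250529703912 lateral(+x case) 0.39934042218607196
```

The slot centre from the wrist view is (549.6,-10.2), matching the top view. Sideways error is about 0.4 mm. I'll shift towards the +y end and come down to just above the deck.

```bash
python3 -m creep '0 0.015 -0.0004 -0.005 0.005 0 0;0 0.018 0 0 0 0 0;0 0 0 0 0 0 0' && python3 to.py 539.2 25.3 170 16.4; python3 - <<'E'
from h import *
w=env.get_image("wrist"); crop(w,200,110,310,240,5,"pics/w7c.png")
e=env.state()["ee_pos"]; print(e,"expected tip px",proj(w,[e[0],e[1],e[2]-81]))
a=np.radians(16.35); u=np.array([-np.sin(a),np.cos(a)]);v=np.array([np.cos(a),np.sin(a)]);c=np.array([549.6,-10.2])
print("along",(e[:2]-c)@u,"lat",(e[:2]-c)@v)
E
```

```text
time: 6.92
ee_pos: [539.4, 25.4, 170.0]
tool_rot: [0.423, 0.566, -0.423, 0.567]
ft_force: [-0.1, -0.4, -0.9]
grip_width: 0.207
t 6.925 pos [539.4  25.4 170. ] shift [ 0.     -0.0002  0.0001] turn [ 0.002  0.    -0.001] F [-0.1 -0.4 -0.9] w 0.207
[539.82174095  25.34290095 170.86206869] expected tip px [[249.53731397 203.59541475]]
along 36.85816688138498 lat 0.6226493047244912
```

View pics/w7c.png

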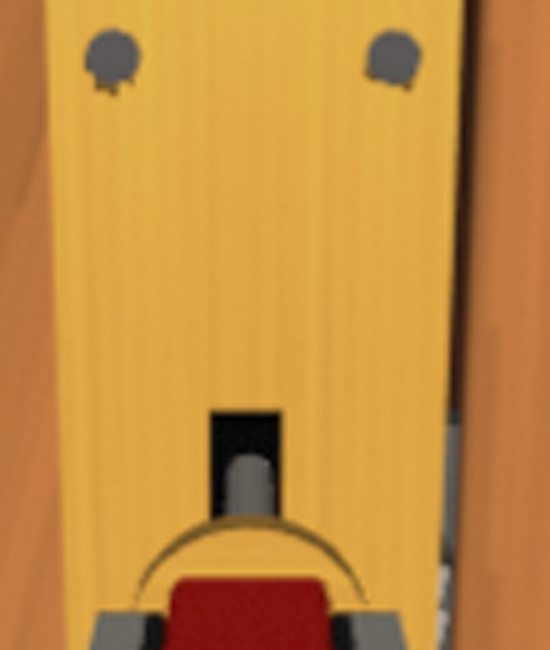

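The tip is inside the slot opening, about 0.6 mm to the right of centre. I'll correct that and go down gently to the floor.

```bash
python3 -m creep '0 0.006 -0.0006 0 0.002 0 0;0 0.005 0 0 0 0 0;0 0 0 0 0 0 0' && python3 to.py 539.2 25.3 157 16.4; python3 -m creep '0 0.0015 0 0 0 0 0;0 0 0 0 0 0 0' && python3 to.py 539.2 25.3 157 16.4
```

```text
time: 7.35
ee_pos: [539.9, 25.0, 160.6]
tool_rot: [0.425, 0.565, -0.423, 0.568]
ft_force: [-0.2, 0.2, -1.0]
grip_width: 0.206
t 7.35 pos [539.9  25.  160.6] shift [ 0.0036 -0.0006 -0.0005] turn [-0.     0.002 -0.005] F [-0.2  0.2 -1. ] w 0.206
time: 7.6
ee_pos: [540.0, 24.9, 159.2]
tool_rot: [0.425, 0.564, -0.422, 0.568]
ft_force: [-0.1, 0.1, -0.7]
grip_width: 0.205
t 7.6 pos [540.   24.9 159.2] shift [ 0.0022 -0.0007 -0.0006] turn [-0.     0.002 -0.005] F [-0.1  0.1 -0.7] w 0.205
```

```bash
for i in 1 2 3; do python3 -m creep '0 0.0012 -0.0003 0 0 0 -0.002;0 0 0 0 0 0 0' | egrep 'pos|force'; done; python3 to.py 539.2 25.3 157 16.4
```

```text
ee_pos: [539.8, 24.9, 158.1]
ft_force: [0.3, 0.7, -1.3]
ee_pos: [539.5, 24.8, 156.9]
ft_force: [0.1, 0.4, -0.6]
ee_pos: [539.4, 24.7, 155.8]
ft_force: [0.6, 0.2, -0.2]
t 8.35 pos [539.4  24.7 155.8] shift [-0.0012 -0.     -0.0007] turn [ 0.     0.002 -0.   ] F [ 0.6  0.2 -0.2] w 0.201
```

```bash
python3 -m creep '0 0.001 0 0 0 0 0;0 0 0 0 0 0 0' | egrep 'pos|force'; python3 -m creep '0 0.001 0 0 0 0 0;0 0 0 0 0 0 0' | egrep 'pos|force'
```

```text
ee_pos: [539.4, 24.7, 155.0]
ft_force: [0.2, -0.2, 2.2]
ee_pos: [539.5, 24.7, 154.2]
ft_force: [-0.8, -0.2, 2.6]
```

Floor contact at TCP z≈155.5, now about 3 N. Sliding along the slot in small steps and watching the force.

```bash
python3 -m creep '0 0 0 0.003 0 0 0;0 0 0 0 0 0 0' | egrep 'pos|force'; python3 -m creep '0 0 0 0.003 0 0 0;0 0 0 0 0 0 0' | egrep 'pos|force'
```

```text
ee_pos: [540.4, 21.8, 154.3]
ft_force: [-0.4, -0.3, 2.0]
ee_pos: [541.4, 18.6, 154.4]
ft_force: [0.1, -0.3, 1.9]
```

```bash
python3 -m creep '0 0 0 0.003 0 0 0;0 0 0 0 0 0 0' | egrep 'pos|force'; python3 -m creep '0 0.0003 0 0.003 0 0 0;0 0 0 0 0 0 0' | egrep 'pos|force'; python3 to.py 548 -6 154 16.4
```

```text
ee_pos: [542.3, 15.5, 154.4]
ft_force: [-0.6, -1.0, 2.2]
ee_pos: [543.3, 12.4, 154.1]
ft_force: [0.2, -1.2, 2.6]
t 9.85 pos [543.3  12.4 154.1] shift [ 0.0002 -0.0007  0.019 ] turn [ 0.     0.003 -0.001] F [ 0.2 -1.2  2.6] w 0.206
```

```bash
python3 -m creep '0 0 0 0.003 0 0 0;0 0 0 0 0 0 0' | egrep 'pos|force'; python3 -m creep '0 0 0 0.003 0 0 0;0 0 0 0 0 0 0' | egrep 'pos|force'; python3 -m creep '0 0 0 0.003 0 0 0;0 0 0 0 0 0 0' | egrep 'pos|force'
```

```text
ee_pos: [544.2, 9.3, 154.2]
ft_force: [0.2, -0.6, 2.7]
ee_pos: [545.2, 5.7, 153.7]
ft_force: [0.6, -2.4, -1.2]
ee_pos: [545.8, 2.6, 153.3]
ft_force: [-0.2, 0.3, -1.1]
```

The force fell from +2.7 to −1.1 N (probe weight only), so the tip is over the hole. I'll ease down to test it.

```bash
python3 -m creep '0 0.0015 -0.0003 0.001 0 0 0;0 0 0 0 0 0 0' | egrep 'pos|force'; python3 -m creep '0 0.002 0 0 0 0 0;0 0 0 0 0 0 0' | egrep 'pos|force';  python3 to.py 548 -6 154 16.4
```

```text
ee_pos: [545.6, 1.7, 151.5]
ft_force: [0.3, -0.5, -1.5]
ee_pos: [545.5, 1.8, 149.3]
ft_force: [0.2, -0.9, -0.8]
t 11.1 pos [545.5   1.8 149.3] shift [-0.0047  0.0002  0.0082] turn [0.    0.002 0.001] F [ 0.2 -0.9 -0.8] w 0.203
```

The tip is 6 mm below the floor level with no resistance, so it is in the hole. Now pressing the bar.

```bash
python3 -m creep '0 0.0015 0 0 0 0 0;0 0 0 0 0 0 0' | egrep 'pos|force'; python3 -m creep '0 0.0015 0 0 0 0 0;0 0 0 0 0 0 0' | egrep 'pos|force';  python3 -m creep '0 0.0015 0 0 0 0 0;0 0 0 0 0 0 0' | egrep 'pos|force'
```

```text
ee_pos: [545.5, 1.7, 148.3]
ft_force: [-0.7, -0.1, 1.0]
ee_pos: [545.0, 1.6, 147.4]
ft_force: [-2.1, -0.4, 2.9]
ee_pos: [544.4, 1.5, 146.3]
ft_force: [-2.3, 0.1, 3.7]
```

```bash
python3 to.py 545.6 1.7 146 16.4; python3 -m creep '0 0.0015 0.001 0 0 0 0;0 0 0.0003 0 0 0 0' | egrep 'pos|force';  python3 -m creep '0 0.0015 0.0005 0 0 0 0;0 0 0.0003 0 0 0 0' | egrep 'pos|force'; python3 to.py 545.6 1.7 146 16.4; python3 - <<'E'
from h import *
s=env.get_image("side"); crop(s,180,80,360,260,3,"pics/s8.png")
E
```

```text
t 11.85 pos [544.4   1.5 146.3] shift [0.0003 0.0012 0.0001] turn [0.    0.003 0.003] F [-2.3  0.1  3.7] w 0.207
ee_pos: [544.2, 1.4, 145.1]
ft_force: [-4.5, -1.4, 6.0]
ee_pos: [544.0, 1.4, 143.8]
ft_force: [-2.6, -0.4, 3.6]
t 12.35 pos [544.    1.4 143.8] shift [-0.0022  0.0016  0.0002] turn [0.001 0.004 0.009] F [-2.6 -0.4  3.6] w 0.204
```

View pics/s8.png

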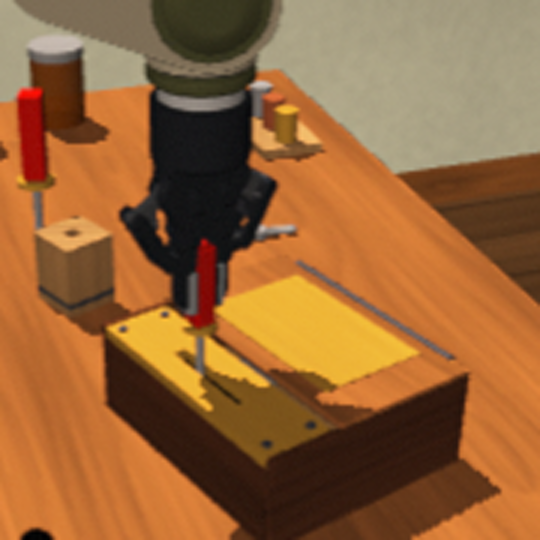

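The force peaked at 6 N and then fell, as it would when the catch lets go. I'll press slightly further, wait, and look.

```bash
python3 -m creep '0 0.001 0.001 0 0 0 0.005;0 0 0 0 0 0 0;0 0 0 0 0 0 0;0 0 0 0 0 0 0' | egrep 'time|pos|force';python3 to.py 545.6 1.7 146 16.4; python3 - <<'E'
from h import *
s=env.get_image("side"); crop(s,180,80,360,260,3,"pics/s9.png")
E
```

```text
time: 12.9
ee_pos: [544.5, 1.6, 142.7]
ft_force: [-2.5, -0.9, 5.1]
t 12.9 pos [544.5   1.6 142.7] shift [-0.0033  0.0011  0.0002] turn [0.001 0.003 0.006] F [-2.5 -0.9  5.1] w 0.203
```

View pics/s9.png

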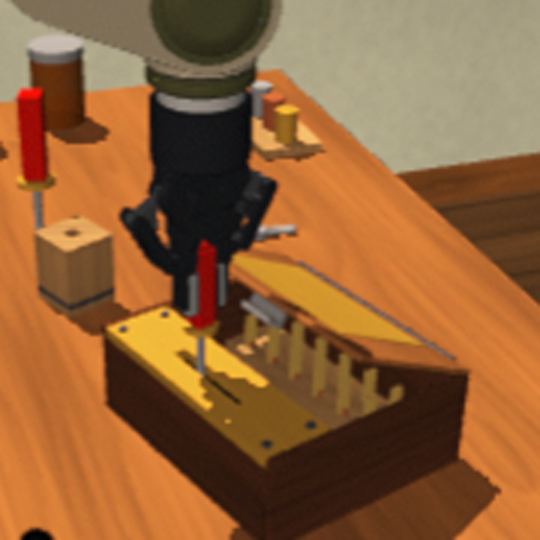

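The lid is springing open (edge up at crop (262,312)). I'll wait for it to finish, then check.

```bash
python3 -m creep '0 0 0 0 0 0 0;0 0 0 0 0 0 0;0 0 0 0 0 0 0;0 0 0 0 0 0 0;0 0 0 0 0 0 0;0 0 0 0 0 0 0;0 0 0 0 0 0 0;0 0 0 0 0 0 0' | egrep 'time|pos|force';python3 to.py 545.6 1.7 160 16.4; python3 - <<'E'
from h import *
s=env.get_image("side"); crop(s,180,80,360,260,3,"pics/s10.png")
E
```

```text
time: 13.95
ee_pos: [544.5, 1.6, 142.8]
ft_force: [-2.7, -0.3, 3.9]
t 13.95 pos [544.5   1.6 142.8] shift [-0.0172  0.001   0.0003] turn [0.001 0.003 0.006] F [-2.7 -0.3  3.9] w 0.204
```

View pics/s10.png

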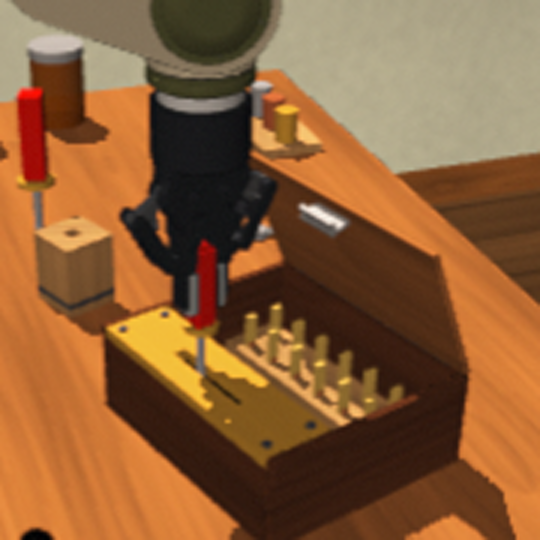

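The lid is fully open. I'll withdraw the probe straight up.

```bash
python3 -m creep '0 -0.004 0.0007 0 0.001 0.003 0.006;0 -0.008 0.0003 0 0 0 0;0 -0.02 0 0 0 0 0;0 -0.025 0 0 0 0 0;0 -0.015 0 0 0 0 0;0 0 0 0 0 0 0' | egrep 'time|pos|force';python3 to.py 507.6 288.9 205 38; python3 look.py w11
```

```text
time: 14.75
ee_pos: [546.5, 2.2, 217.3]
ft_force: [-0.7, -0.6, -1.8]
t 14.75 pos [546.5   2.2 217.3] shift [ 0.0126  0.0435 -0.286 ] turn [-0.377  0.    -0.003] F [-0.7 -0.6 -1.8] w 0.203
14.8 [546.2   2.3 216.6] [[0.002, 0.959, 0.282], [0.002, 0.282, -0.959], [-1.0, 0.002, -0.001]] [-0.18  0.9  -0.94]
2884.0 ((249.0, 279.5), (85.0, 48.0), 90.0)
```

View pics/w11.png

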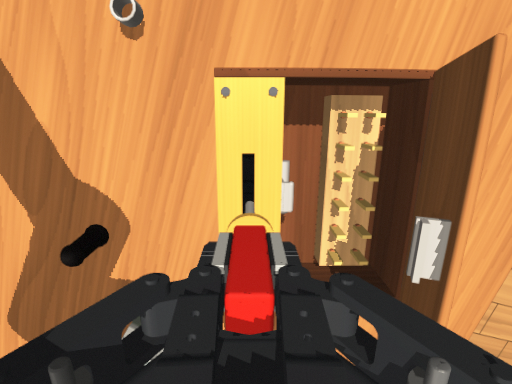

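```bash
python3 -m creep '0 0 0.007 -0.046 0 0 0;0 0 0.007 -0.046 0 0 0;0 0 0.007 -0.046 0 0 0;0 0 0.007 -0.046 0 0 0;0 0 0.007 -0.046 0 0 0;0 0 0.007 -0.046 -0.18 0 0;0 0 0 0 -0.18 0 0;0 0 0 0 0 0 0' | egrep 'time|pos|force';python3 to.py 507.6 288.9 205 38
```

```text
time: 15.8
ee_pos: [505.6, 287.4, 208.7]
ft_force: [0.5, 0.5, -1.2]
t 15.8 pos [505.6 287.4 208.7] shift [0.0037 0.0025 0.    ] turn [-0.01  -0.007  0.008] F [ 0.5  0.5 -1.2] w 0.206
```

```bash
python3 -m creep '0 0.02 0.0025 0 -0.01 -0.007 0.008;0 0.015 0 0 0 0 0;0 0 0 0 0 0 0' | egrep 'time|pos|force';python3 to.py 507.6 288.9 160 38; python3 - <<'E'
from h import *
w=env.get_image("wrist"); crop(w,190,120,310,260,4,"pics/w12c.png")
s=env.get_image("side"); crop(s,170,90,250,190,6,"pics/s12.png")
E
```

```text
time: 16.18
ee_pos: [507.3, 287.7, 171.4]
ft_force: [0.6, 0.1, -0.4]
t 16.175 pos [507.3 287.7 171.4] shift [ 0.0114  0.001  -0.0008] turn [-0.014 -0.001  0.002] F [ 0.6  0.1 -0.4] w 0.206
```

View pics/w12c.png

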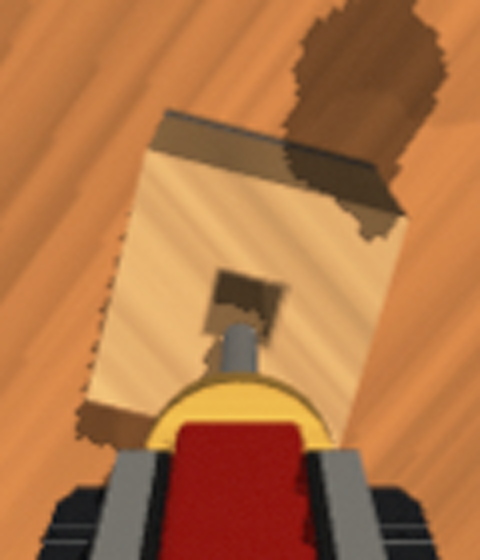

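View pics/s12.png

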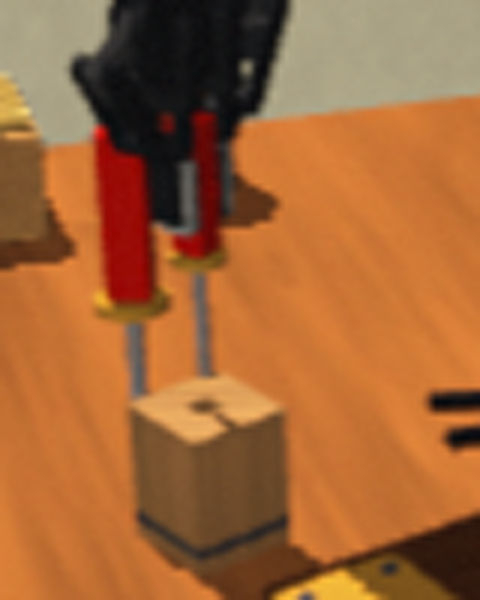

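The tip is at crop (238,325) and the square hole centre at about (245,308). Computing the offset.

```bash
python3 - <<'E'
from h import *
w=env.get_image("wrist"); s=env.state(); e=s["ee_pos"]
X=onz(w,np.array([[220,270],[287,287],[268,345],[205,330.]])/4+[190-.38,120-.38],75); print(X.round(1).tolist(),X.mean(0))
print(e, proj(w,[e[0],e[1],e[2]-81]))
print(R.from_quat(s["tool_rot"]).inv().apply(X.mean(0)-e))
E
```

```text
[[499.7, 292.7, 75.0], [513.2, 298.3, 75.0], [517.9, 285.7, 75.0], [505.1, 280.2, 75.0]] [508.96166883 289.21633581  75.        ]
[508.04668131 288.09680091 173.10738726] [[249.23187346 203.08465768]]
[98.10889654  1.28162787 -0.38967442]
```

```bash
python3 -m creep '0 0.012 0.0013 -0.0004 -0.012 0 0;0 0.012 0 0 0 0 0;0 0 0 0 0 0 0' | egrep 'time|pos|force';python3 to.py 509 289.2 100 38
```

```text
time: 16.7
ee_pos: [509.2, 289.2, 148.0]
ft_force: [-0.7, -0.7, -0.9]
t 16.7 pos [509.2 289.2 148. ] shift [ 0.048  -0.0002 -0.0002] turn [-0.001  0.001 -0.002] F [-0.7 -0.7 -0.9] w 0.206
```

The tip is in the hole with no contact force. Lowering on.

```bash
python3 -m creep '0 0.012 0 0 0 0 0;0 0.012 0 0 0 0 0;0 0.012 0 0 0 0 0;0 0.003 0 0 0 0 0;0 0 0 0 0 0 0' | egrep 'time|pos|force';python3 to.py 509 289.2 95 38
```

```text
time: 17.32
ee_pos: [509.1, 289.2, 105.9]
ft_force: [-0.8, -0.2, -1.7]
t 17.325 pos [509.1 289.2 105.9] shift [ 0.0109 -0.0001 -0.0001] turn [-0.001  0.001 -0.002] F [-0.8 -0.2 -1.7] w 0.206
```

```bash
python3 -m creep '0 0.005 0 0 0 0 0;0 0.003 0 0 0 0 0;0 0 0 0 0 0 0' | egrep 'time|pos|force';python3 -m creep '0 0.002 0 0 0 0 0;0 0 0 0 0 0 0' | egrep 'time|pos|force';python3 to.py 509 289.2 95 38
```

```text
time: 17.7
ee_pos: [509.5, 289.3, 98.0]
ft_force: [-0.4, -0.1, -0.8]
time: 17.95
ee_pos: [509.6, 289.4, 96.1]
ft_force: [0.6, 0.0, -1.5]
t 17.95 pos [509.6 289.4  96.1] shift [ 0.0011 -0.0006 -0.0002] turn [-0.001  0.001 -0.003] F [ 0.6  0.  -1.5] w 0.202
```

```bash
python3 -m creep '0 0.0015 -0.0005 0 0 0 0;0 0 0 0 0 0 0' | egrep 'time|pos|force';python3 -m creep '0 0.0012 0 0 0 0 0;0 0 0 0 0 0 0' | egrep 'time|pos|force'
```

```text
time: 18.2
ee_pos: [509.2, 289.1, 94.6]
ft_force: [0.1, -0.3, -0.2]
time: 18.45
ee_pos: [509.5, 289.1, 94.3]
ft_force: [0.7, -0.3, -1.1]
```

```bash
python3 -m creep '0 0.001 0 0 0 0 0;0 0 0 0 0 0 0' | egrep 'time|pos|force'; python3 -m creep '0 0.0008 0 0 0 0 0;0 0 0 0 0 0 0' | egrep 'time|pos|force'
```

```text
time: 18.7
ee_pos: [509.6, 289.2, 94.3]
ft_force: [0.7, 0.2, -0.9]
time: 18.95
ee_pos: [509.7, 289.2, 94.3]
ft_force: [-1.0, 0.1, -0.9]
```

It is back at the original grasp height (94.3 against 94.1). Releasing.

```bash
python3 -m creep '1 0 0 0 0 0 0;1 0 0 0 0 0 0;1 0 0 0 0 0 0;1 0 0 0 0 0 0' | egrep 'time|pos|force|width'; python3 to.py 509 289.2 95 38; python3 look.py w13; python3 - <<'E'
from h import *
s=env.get_image("side"); crop(s,170,90,250,190,6,"pics/s13.png")
E
```

```text
time: 19.45
ee_pos: [509.8, 289.2, 93.5]
ft_force: [0.4, -0.5, -0.0]
grip_width: 0.997
t 19.45 pos [509.8 289.2  93.5] shift [-0.0015 -0.0006 -0.0005] turn [-0.001  0.002 -0.006] F [ 0.4 -0.5 -0. ] w 0.997
19.5 [509.8 289.2  93.5] [[0.006, 0.788, 0.615], [0.002, 0.615, -0.788], [-1.0, 0.006, 0.002]] [ 0.68 -0.41 -0.38]
1003.5 ((249.5, 307.5), (25.0, 47.0), 90.0)
973.0 ((497.0, 35.5), (71.0, 28.0), 90.0)
```

View pics/w13.png

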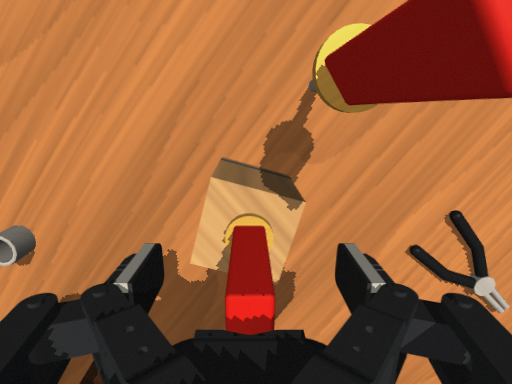

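View pics/s13.png

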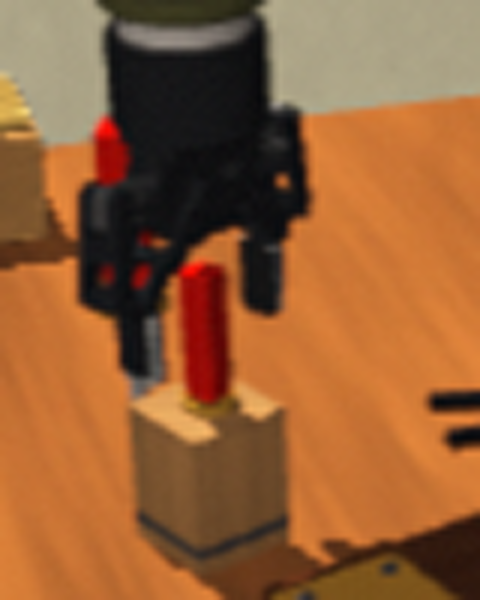

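The probe stands upright with its collar on the stand, and the jaws are open and clear. Retreating straight up.

```bash
python3 -m creep '1 -0.03 0 0 0 0 0;1 -0.04 0 0 0 0 0;1 -0.05 0 0 0 0 0;1 -0.03 0 0 0 0 0;1 0 0 0 0 0 0;1 0 0 0 0 0 0' | egrep 'time|pos|force|width'; python3 look.py w14; python3 - <<'E'
from h import *
s=env.get_image("side"); cv2.imwrite("pics/s14.png",cv2.resize(s["image"][60:360,130:400,::-1],None,fx=2,fy=2))
E
```

```text
time: 20.3
ee_pos: [508.3, 288.7, 246.4]
ft_force: [0.1, 0.0, 0.3]
grip_width: 1.0
20.35 [508.3 288.7 246.5] [[0.003, 0.788, 0.615], [0.001, 0.615, -0.788], [-1.0, 0.003, 0.001]] [ 0.04 -0.52  0.58]
340.0 ((250.5, 197.0), (18.0, 19.0), 90.0)
1255.0 ((326.3705749511719, 81.08235168457031), (36.124053955078125, 38.27155303955078), 57.528804779052734)
```

View pics/w14.png

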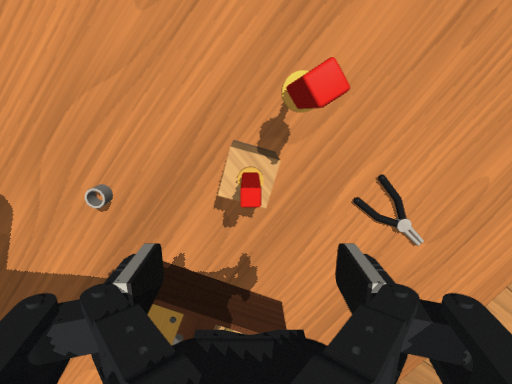

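View pics/s14.png

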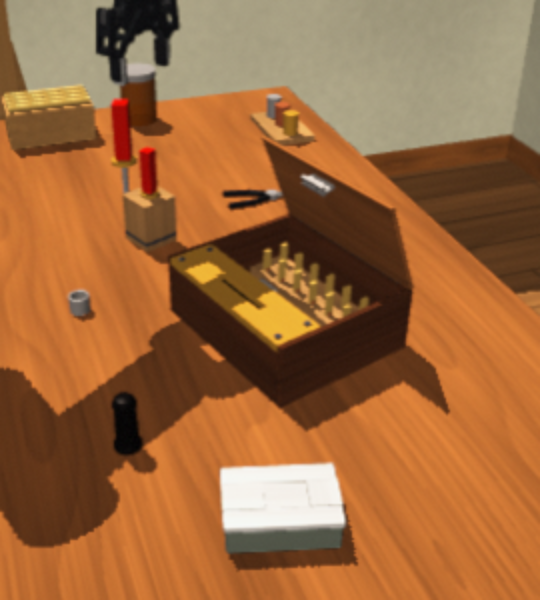

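The probe is upright in its stand and the lid fully open. The ferrule, cap, reed box and pliers all look undisturbed, and the gripper is clear. Handing in.

```bash
python3 -c "
from station import env
print(env.job_done(), env.state()['time'])"
```

```text
the job is handed in; nothing more can be done
the job is handed in; nothing more can be done
```

The case is open, the probe is back upright in its wooden stand and released, and the job is handed in at about 20.4 s of the 58 s allowed. The hand-in reports no verdict.

**Opening the case:** I slid the tip along the slot floor at about 2–3 N until it lost contact about 13 mm from the slot's centre, towards its +y end, and it went down freely. Pressing the bar peaked at about 6 N, then the catch let go and the lid sprang fully open.

**Last checks:** In the final pictures the probe's collar is on the stand, the lid is open, the ferrule, cap, reed box and pliers look unmoved, and the gripper is clear with no force on it.

**What did not go to plan:**
- **First grasp:** it was about 4 mm off centre, 12 mm high and slightly tilted, so I reopened and regripped before lifting.
- **Pressing the bar:** a side force of about 2.5–4.5 N appeared, probably the shank leaning on the slot wall. It was gone after I withdrew.
- **Seating the probe:** the last few millimetres gave no clear contact force, so I judged it seated by height (94.3 against 94.1 mm originally) and by the pictures.
- **Row typing:** three identical 1.2 mm lowering moves went through a shell loop with the rows written out, instead of three separate commands, which strays from the rule on typing every move.

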